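# Stroke the socket covers shut

## Task

Run your fingertips lightly along the top of the socket strip, from the end with the switch to the other end, so that its four hinged covers are pressed shut one after another in that order and all lie flat. Only touch: do not lift the strip, push it from its place, press hard or swing a cover wide open, and leave the jar, glue stick, tape and stapler where they stand.

Things in the scene. Friction and masses are not known exactly. Their poses are not given: they have to be found in the camera images.
- strip: Loose grey socket strip, 260 long (local x), 64 wide (local y), body 40 high, 0.9 kg, rubber feet; points any way. Origin: centre of underside; local z up. Black rocker switch on top near the -x end. On top four white covers in a row, hinged at local x = -78, -28, 22, 72 (y = 0, height 40), first nearest the switch. A shut cover's top is 44 above the counter; the rest is lower than 44. (mm)
- switch (a point): Top of the black rocker switch (22 x 16, 3 proud of the strip, fixed, not to be operated), at local x = -101 of the strip: marks the end to start from. (mm)
- row_end (a point): Top of the strip's body at the end without a switch, local x = 125, height 40: where the row of covers has ended. The strip is not fixed: it slides on the counter if dragged along with more than about 5 to 8 N, so press down with only a few newtons while stroking. (mm)
- cover1 (a joint): Opening angle of the first cover from the switch end, rad: 0 is shut flat, positive is free edge raised (starts ajar at 0.35 to 0.9). Light friction hinge, about 0.006 N m, no spring: it stays where it is left.
- cover1_edge (a point): Middle of the upper free edge of the first cover. Each cover is a flat flap 42 long (strip x), 46 wide, 4 thick, hinged along its edge nearer the switch, free edge away from the switch: a fingertip moving along from the switch end, 44 to 46 above the counter, folds it shut; the other way catches under it. (mm)
- cover2 (a joint): Opening angle of the second cover from the switch end, rad: 0 is shut flat, positive is free edge raised (starts ajar at 0.35 to 0.9). Light friction hinge, about 0.006 N m, no spring: it stays where it is left.
- cover2_edge (a point): Middle of the upper free edge of the second cover. Each cover is a flat flap 42 long (strip x), 46 wide, 4 thick, hinged along its edge nearer the switch, free edge away from the switch: a fingertip moving along from the switch end, 44 to 46 above the counter, folds it shut; the other way catches under it. (mm)
- cover3 (a joint): Opening angle of the third cover from the switch end, rad: 0 is shut flat, positive is free edge raised (starts ajar at 0.35 to 0.9). Light friction hinge, about 0.006 N m, no spring: it stays where it is left.
- cover3_edge (a point): Middle of the upper free edge of the third cover. Each cover is a flat flap 42 long (strip x), 46 wide, 4 thick, hinged along its edge nearer the switch, free edge away from the switch: a fingertip moving along from the switch end, 44 to 46 above the counter, folds it shut; the other way catches under it. (mm)
- cover4 (a joint): Opening angle of the fourth cover from the switch end, rad: 0 is shut flat, positive is free edge raised (starts ajar at 0.35 to 0.9). Light friction hinge, about 0.006 N m, no spring: it stays where it is left.
- cover4_edge (a point): Middle of the upper free edge of the fourth cover. Each cover is a flat flap 42 long (strip x), 46 wide, 4 thick, hinged along its edge nearer the switch, free edge away from the switch: a fingertip moving along from the switch end, 44 to 46 above the counter, folds it shut; the other way catches under it. (mm)
- jar: Bystander: lidded blue ceramic jar, 74 diameter, 104 tall, standing; origin at the centre of its underside. (mm)
- glue: Bystander: upright glue stick, 29 diameter, 88 tall, white with black cap; origin at the centre of its underside. (mm)
- tape: Bystander: roll of grey tape lying flat, 80 diameter, 19 high; origin at the centre of its underside. (mm)
- stapler: Bystander: black and steel stapler, 130 long (local x), 34 wide, 62 high; origin at the centre of its underside. (mm)

How it is judged (in metres and radians):
On the way, in this order (a step that is already met when the one before it is completed fails the run):
1. the first cover from the switch end is shut (under 0.1 rad) with the fingers touching the strip, while the covers beyond it are still open (value of joint cover1 below 0.1 rad and contact force between the fingers and strip above 0.05 N and value of joint each of cover2, cover3, cover4 above 0.15 rad).
2. the second cover from the switch end is shut (under 0.1 rad) with the fingers touching the strip, while the covers beyond it are still open (value of joint cover2 below 0.1 rad and contact force between the fingers and strip above 0.05 N and value of joint each of cover3, cover4 above 0.15 rad).
3. the third cover from the switch end is shut (under 0.1 rad) with the fingers touching the strip, while the covers beyond it are still open (value of joint cover3 below 0.1 rad and contact force between the fingers and strip above 0.05 N and value of joint cover4 above 0.15 rad).
4. the fourth cover from the switch end is shut (under 0.1 rad) with the fingers touching the strip (value of joint cover4 below 0.1 rad and contact force between the fingers and strip above 0.05 N).
At the end, for the whole second after the job is handed in: All four covers are shut (each under 0.1 rad), the strip lies flat and at rest within 30 mm of where it was, and the jar, glue stick, tape and stapler are within 20 mm of where they stood (value of joint each of cover1, cover2, cover3, cover4 below 0.1 rad and distance of strip from where it was at the start of the episode below 0.03 m and angle between strip's own z axis and vertical below 0.05 rad and linear speed of strip below 0.02 m/s and distance of each of jar, glue, tape, stapler from where it was at the start of the episode below 0.02 m); the robot touches nothing.
It fails at once if the strip is lifted or tipped (origin over 12 mm up, or tilted over 0.15 rad) (height (world z) of strip above 0.012 m or angle between strip's own z axis and vertical above 0.15 rad).
It fails at once if the strip is pushed more than 30 mm from its place (distance of strip from where it was at the start of the episode above 0.03 m).
It fails at once if the fingers press on the strip with more than 30 N (contact force between the fingers and strip above 30 N).
It fails at once if a cover is swung wide open (over 1.2 rad) (value of joint any of cover1, cover2, cover3, cover4 above 1.2 rad).
It fails at once if a bystander is moved more than 20 mm (distance of any of jar, glue, tape, stapler from where it was at the start of the episode above 0.02 m).
It also fails if it takes over 38 s, if anything falls off the work surface, if the arm or the gripper's body presses on something with over 40 N, if the wrist force passes 120 N, or if a joint passes its speed limit or range.

## Robot

A 6-joint arm with a two-finger parallel gripper is mounted at the origin on the work surface. World frame = base frame: x ahead of the robot, y to its left, z up, the work surface at z = 0. Lengths are in mm, angles in rad, forces in N, time in s.
With the tool pointing down it reaches from about 375 to 975 mm from the base axis. Payload 3.8 kg.
Tool frame: the origin (TCP) lies at the very end of the fingers, on their centre line; the grasp point (between the pads) lies 19 mm behind it (env.pinch_z is the distance from the TCP to the grasp point, in mm); z points along the fingers, y is the line along which they close (so a half turn about z gives the same grasp; the last joint's range is limited). The gripper opens to 85 mm and grips with 20 to 120 N. Pads are 22 mm wide; open, the fingers measure 114 mm over their backs; the gripper's body (76 mm by 85 mm) begins 54 mm behind the grasp point. The pads swing forward as they close: fully open they stand 13 mm farther back than shut.
Start: joints at [-1.178, 0.264, 1.604, -0, 1.274, -0.037], TCP at [281.259, -613.605, 192.68] pointing down, gripper open.
Joint ranges: [-2.63, 2.63], [-0.94, 2.18], [0.31, 2.57], [-1.31, 4.45], [0, 2.66], [-2.55, 2.55]. Speed limits (rad/s): [2.57, 2.57, 3.14, 3.14, 3.14, 3.14].

## Interface

Orientations are given as a unit quaternion [x, y, z, w].
In Python, from rig import env, eyes, order gives the robot as it stands. The module is installed in compiled form; this text tells all that it offers.
- The arm moves only by the shell command python3 -m inch 'ROWS' [FORCE]. ROWS is JSON, one flat list of numbers, 7 for each row, row after row: the finger opening in m, from 0 to 0.0854, then the shift along the tool's x, y, z in m, then the turn, a rotation vector about the tool's x, y, z in degrees. In form: [gripper, tx, ty, tz, wx, wy, wz, gripper, tx, ty, tz, wx, wy, wz, ...]. A call has 1 to 8 rows; each row shifts and turns the commanded pose from where the row before left it, along the tool's axes as they then stand; what a row does not reach is not made up. A row lasts 1/8 s, in which the tool goes at most 62.5 mm and 10.7 degrees, less where a joint would pass 70% of its speed; a pose out of reach is approached as far as the arm can. A call is refused whole if a number of a shift passes 0.0625 or a number of a turn 10.7, either way. A call with a gripper value outside its range is refused whole. The fingers move at their own pace and stop on an object; FORCE is the grip in N (left out, the last holds). Time passes only in rows, so rows that do not move let the fingers close. It gives the time, the measured TCP pose, the force, the opening and the grip force at its end, in the units of the state.
- env.read_state(): the state, without advancing time (a new reading comes with each control period).
- eyes.capture(name): name is "scene" or "side" or "wrist"; returns the picture (400x640x3 uint8, red, green, blue); there is no depth.
- eyes.calibration(name): a dict with "K" (3x3 intrinsics, pixels), "k1" (the pictures are not rectified: a ray, as slopes to the right and down, at radius r is drawn at 1 + k1 r^2 times it, then the intrinsics apply), "rvec" (rotation vector, rad) and "tvec" (3), from world to camera coordinates, as OpenCV has them; the wrist camera has in their place "hand_eye" (4x4, takes a point from camera to tool coordinates, whose origin is the TCP and whose axes are the flange's). Camera axes: x right, y down, z forward; pixel columns grow to the right and rows downward; lengths in mm; the calibration is good to about 2 mm. A picture is of the moment at which its call begins: read the wrist's pose just before it. calibration takes no time and is no camera call.
- order.finish_job(): hands the job in; it is judged then, once.
The state is a dict: "t": time; "q": joint angles; "joint_velocities": joint speeds; "effort": joint torques, N m; "tool_pos": TCP position; "eef_rot": TCP orientation; "force": force on the tool from outside, world axes, zero at the start; "wrist_torque": the same for the moment, N m; "gripper_width": finger opening in mm; "grasp_force": force on a finger pad.
Only numpy, scipy, OpenCV 4.12 (cv2) and the standard library are available. Lean on these libraries where they do the work, as an engineer would, in place of code of your own. Each camera call takes 0.05 s, during which the arm holds its last target. There are 200 camera calls.

## Working session

There is one attempt and no reset: what is moved stays moved. The work goes in short steps, Python scripts to look and compute and a shell command to move; the robot and the scene stay as the last step left them, time stands still between calls to the robot, and variables do not carry over. Pictures are saved under pics/ and viewed, at most 10 in all, crops included, and the job is handed in when it is done.

```bash
mkdir -p pics
cat > h.py <<'E'
import numpy as np,cv2
from rig import env,eyes,order
from scipy.spatial.transform import Rotation as R
def cam(name):
    c=eyes.calibration(name);K=np.array(c["K"],float)
    if name=="wrist":
        s=env.read_state();H=np.array(c["hand_eye"]);T=np.eye(4)
        T[:3,:3]=R.from_quat(s["eef_rot"]).as_matrix();T[:3,3]=s["tool_pos"]
        M=T@H
    else:
        M=np.eye(4);r=cv2.Rodrigues(np.array(c["rvec"],float))[0]
        M[:3,:3]=r.T;M[:3,3]=-r.T@np.array(c["tvec"],float).ravel()
    return K,float(c["k1"]),M
def ray(C,uv):
    K,k1,M=C
    p=cv2.undistortPoints(np.array([[uv]],float),K,np.array([k1,0,0,0,0.]))[0,0]
    return M[:3,3],M[:3,:3]@np.array([p[0],p[1],1])
def onplane(C,uv,z):
    o,d=ray(C,uv);return o+d*(z-o[2])/d[2]
def proj(C,P):
    K,k1,M=C;W=np.linalg.inv(M)
    return cv2.projectPoints(np.array(P,float).reshape(-1,3),cv2.Rodrigues(W[:3,:3])[0],W[:3,3],K,np.array([k1,0,0,0,0.]))[0].reshape(-1,2)
E
python3 - <<'E'
from h import *
for n in ("scene","side"):
    im=eyes.capture(n);cv2.imwrite(f"pics/{n}.png",im[:,:,::-1])
    print(n,cam(n)[2].round(2))
s=env.read_state();print(s)
E
```

```text
scene [[-5.20000e-01  6.40000e-01 -5.70000e-01  1.00177e+03]
 [ 8.60000e-01  3.90000e-01 -3.40000e-01  3.18290e+02]
 [ 0.00000e+00 -6.70000e-01 -7.50000e-01  6.64390e+02]
 [ 0.00000e+00  0.00000e+00  0.00000e+00  1.00000e+00]]
side [[-8.7000e-01 -2.1000e-01  4.4000e-01  2.0969e+02]
 [-4.9000e-01  4.0000e-01 -7.7000e-01  6.4333e+02]
 [-1.0000e-02 -8.9000e-01 -4.5000e-01  4.2807e+02]
 [ 0.0000e+00  0.0000e+00  0.0000e+00  1.0000e+00]]
{'t': 0.1, 'q': array([-1.17790669e+00,  2.64689645e-01,  1.60524804e+00,  1.57505900e-05,
        1.27370516e+00, -3.68919497e-02]), 'joint_velocities': array([ 0.0003395 , -0.00094096, -0.00458227, -0.00105774, -0.00062351,
        0.00068179]), 'effort': array([ 8.65061315e-05, -5.16708934e+01, -3.68588018e+01, -1.45235558e-04,
        6.25359782e-03,  1.71494588e-05]), 'tool_pos': array([ 280.97680593, -612.92047257,  191.47291066]), 'eef_rot': array([ 9.76999668e-01,  2.13238361e-01, -1.74095183e-04, -1.01023388e-03]), 'force': array([-0.28135998,  0.86058143, -0.77460303]), 'wrist_torque': array([ 5.68713841e-03, -8.62811643e-03, -2.88461981e-05]), 'grasp_force': 0.0, 'gripper_width': 85.41721684125827}
```

View pics/scene.png

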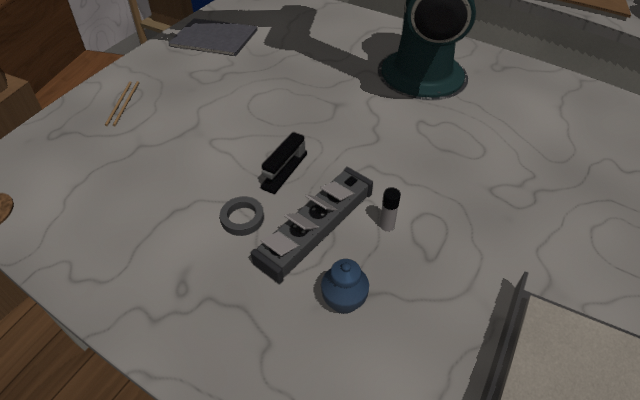

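View pics/side.png

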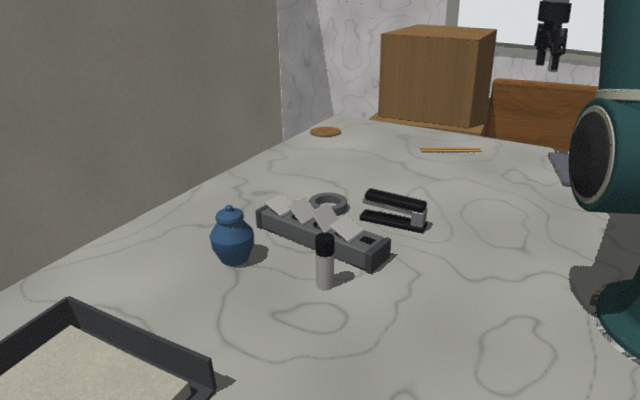

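The scene view shows the strip from the switch end at about (350,181) to the far end at about (268,262). The tape is at (242,215), stapler (284,160), glue (390,208) and jar (345,287). I'll zoom in to get the corners.

Run:
```python
from h import *
a=cv2.imread("pics/scene.png")[150:290,210:410];cv2.imwrite("pics/c1.png",cv2.resize(a,None,fx=4,fy=4,interpolation=cv2.INTER_CUBIC))
C=cam("scene")
for n,uv,z in [("nearL",(351,169),40),("nearR",(372,183),40),("farL",(254,250),40),("farR",(281,268),40),("sw",(350,181),43),("glue",(391,191),88),("jar",(346,265),104)]:
    print(n,onplane(C,uv,z).round(1))
```

```text
nearL [441.6  34.2  40. ]
nearR [453.5  85.2  40. ]
farL [687.1 -10.4  40. ]
farR [692.7  47.3  40. ]
sw [472.6  49.3  43. ]
glue [495.5 139.1  88. ]
jar [672.1 151.7 104. ]
```

View pics/c1.png

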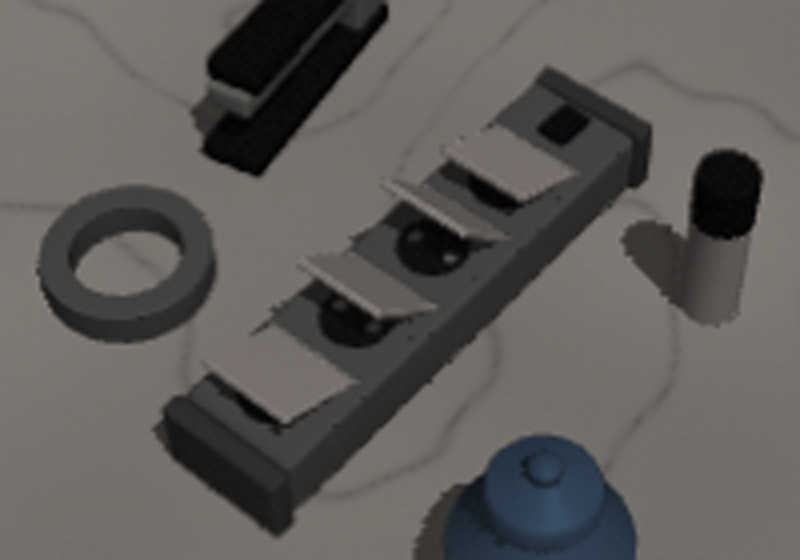

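The crop shows the cap corners at roughly (548,67), (652,125), (165,408) and (290,475), with the switch at (563,123). All four covers are ajar.

Run:
```python
from h import *
C=cam("scene")
P=[onplane(C,(u/4+210-.4,v/4+150-.4),40)[:2] for u,v in [(548,67),(652,125),(165,408),(290,475)]]
P=np.array(P);n=(P[0]+P[1])/2;f=(P[2]+P[3])/2;d=f-n
print(P.round(1),n,f,np.linalg.norm(d),np.degrees(np.arctan2(d[1],d[0])),np.linalg.norm(P[0]-P[1]),np.linalg.norm(P[2]-P[3]))
print("sw",onplane(C,(563/4+209.6,123/4+149.6),43))
D=cam("side")
im=cv2.imread("pics/side.png")
cen=(n+f)/2;u=d/np.linalg.norm(d)
for x in(-130,-101,125,130):print(x,cen+u*x, proj(D,[*(cen+u*x),40]), proj(D,[*(cen+u*x+32*np.array([-u[1],u[0]])),40]), proj(D,[*(cen+u*x-32*np.array([-u[1],u[0]])),40]))
s=env.read_state();print(R.from_quat(s["eef_rot"]).as_matrix().round(3))
cv2.imwrite("pics/s1.png",cv2.resize(im[180:280,240:400],None,fx=5,fy=5,interpolation=cv2.INTER_CUBIC))
```

```text
[[439.7  23.6]
 [448.   83.7]
 [692.4 -12.9]
 [692.4  49.2]] [443.86021625  53.62272294] [692.3801299   18.13056183] 251.04151247348332 -8.127688496189585 60.649028405510705 62.044454931390106
sw [470.83336952  49.00004795  43.        ]
-130 [439.42596447  54.25599686] [[379.87363289 246.82761907]] [[369.25168766 255.50176393]] [[389.84372838 238.66801551]]
-101 [468.13467254  50.15598701] [[364.76262154 241.3260381 ]] [[353.88349174 249.64255992]] [[374.993074   233.49181601]]
125 [691.86460443  18.20418617] [[265.42121247 205.01928298]] [[253.55263818 211.15434642]] [[276.72094258 199.18464011]]
130 [696.81438168  17.49728792] [[263.54887742 204.3326805 ]] [[251.673784   210.42966148]] [[274.85750797 198.53319994]]
[[ 0.909  0.417 -0.001]
 [ 0.417 -0.909  0.002]
 [ 0.    -0.002 -1.   ]]
```

View pics/s1.png

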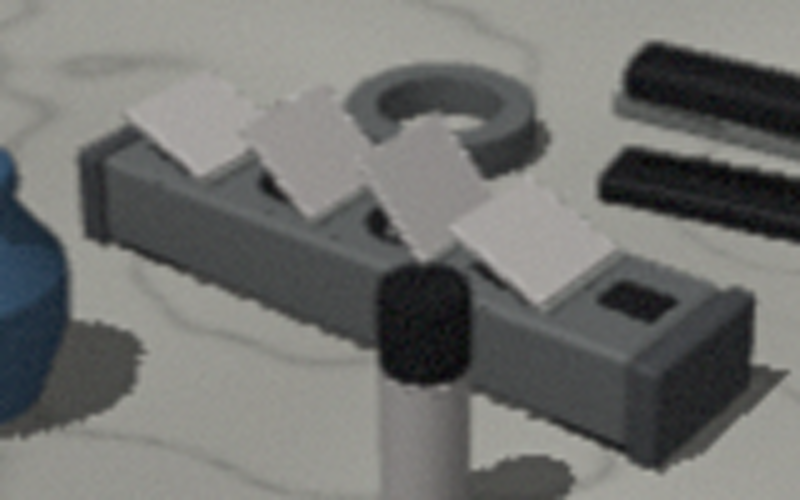

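The side view agrees with the scene estimate: switch end near (440,54), axis at about -8°. I'll close the fingers, turn the tool to line up with the strip, then travel.

```bash
python3 -m inch '[0,0,0,0,0,0,10.7, 0,0,0,0,0,0,10.7, 0,0,0,0,0,0,10.7]' 20
python3 - <<'E'
from h import *
s=env.read_state();M=R.from_quat(s["eef_rot"]).as_matrix();print(M.round(3),(M.T@(np.array([473,49.2,150])-s["tool_pos"])).round(1))
E
```

```text
t: 0.48
tool_pos: [281.1, -613.1, 191.9]
eef_rot: [0.998, -0.068, -0.0, -0.001]
force: [0.3, 0.0, 0.2]
gripper_width: 32.3
grasp_force: 0.0
[[ 0.991 -0.136 -0.001]
 [-0.136 -0.991  0.001]
 [-0.001 -0.001 -1.   ]] [ 100.  -682.2   42.6]
```

```bash
python3 -m inch '[0,0.008,-0.057,0,0,0,0.5, 0,0.008,-0.057,0,0,0,0, 0,0.008,-0.057,0,0,0,0, 0,0.008,-0.057,0,0,0,0, 0,0.008,-0.057,0,0,0,0, 0,0.008,-0.057,0,0,0,0, 0,0.008,-0.057,0,0,0,0, 0,0.008,-0.057,0,0,0,0]' >/dev/null; python3 -m inch '[0,0.008,-0.057,0,0,0,0, 0,0.008,-0.057,0,0,0,0, 0,0.008,-0.057,0,0,0,0, 0,0.008,-0.055,0,0,0,0, 0,0,0,0,0,0,0, 0,0,0,0,0,0,0]'
python3 - <<'E'
from h import *
s=env.read_state();M=R.from_quat(s["eef_rot"]).as_matrix();print(M.round(3),(M.T@(np.array([473,49.2,150])-s["tool_pos"])).round(1))
for n in("wrist","side"):
    cv2.imwrite(f"pics/{n}2.png",eyes.capture(n)[:,:,::-1])
print([proj(cam("wrist"),[569+.99*x,35.5-.141*x,z]).round(0) for x,z in((-101,43),(125,40))])
E
```

```text
t: 2.22
tool_pos: [469.9, 48.5, 192.2]
eef_rot: [0.998, -0.069, -0.001, 0.0]
force: [-0.9, -0.7, 0.6]
gripper_width: 0.1
grasp_force: 0.0
[[ 0.991 -0.138 -0.001]
 [-0.138 -0.991 -0.001]
 [-0.001  0.001 -1.   ]] [ 3.  -1.1 42.2]
[array([[319., 176.]]), array([[319., -55.]])]
```

View pics/wrist2.png

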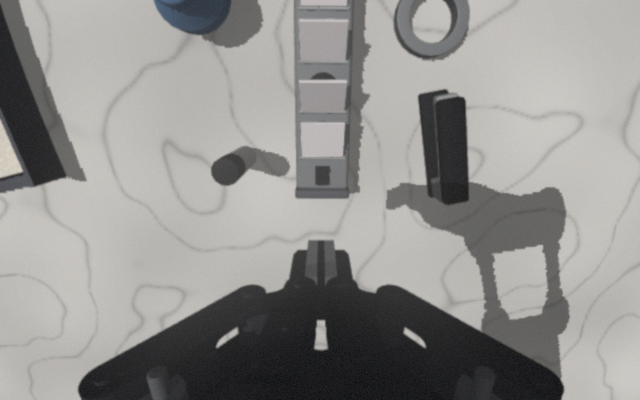

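The wrist view shows the switch at (322,175), against a prediction of (319,176), so the estimate is about 3 mm off sideways. I'll correct that and descend.

```bash
python3 -m inch '[0,0.002,0.003,0.035,0,0,0.5, 0,0,0,0.035,0,0,0, 0,0,0,0.035,0,0,0, 0,0,0,0.02,0,0,0, 0,0,0,0.01,0,0,0, 0,0,0,0,0,0,0, 0,0,0,0,0,0,0]'
python3 - <<'E'
from h import *
cv2.imwrite("pics/side3.png",cv2.resize(eyes.capture("side")[160:280,230:430,::-1],None,fx=4,fy=4,interpolation=cv2.INTER_CUBIC))
E
```

```text
t: 3.2
tool_pos: [473.1, 45.0, 58.8]
eef_rot: [0.997, -0.074, 0.001, -0.0]
force: [0.5, 0.3, 0.9]
gripper_width: 0.2
grasp_force: 0.0
```

View pics/side3.png

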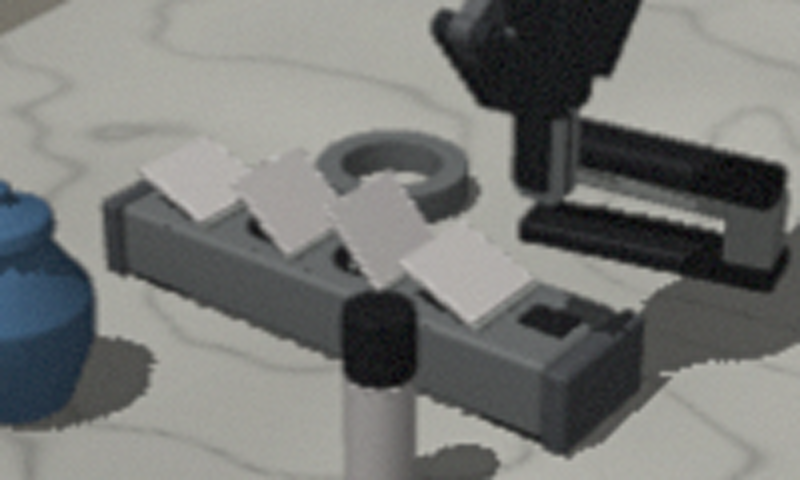

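Run:
```python
from h import *
s=env.read_state();p=s["tool_pos"];print(p,s["force"],s["q"].round(3))
C=cam("side")
for q in(p,p+[0,0,20],p+[0,0,60],[473,45,40]):
    print(q,(proj(C,q)-[230,160])*4)
C=cam("scene");print(proj(C,p))
cv2.imwrite("pics/sc3.png",cv2.resize(eyes.capture("scene")[110:290,210:410,::-1],None,fx=4,fy=3.3,interpolation=cv2.INTER_CUBIC))
print(((proj(C,p)-[210,110])*[4,3.3]))
```

```text
[473.17730421  45.1562045   58.93573056] [ 0.17232347 -0.66465563 -0.00397863] [0.043 0.011 2.155 0.    0.973 1.762]
[473.17730421  45.1562045   58.93573056] [[534.51060423 277.15914964]]
[473.17730421  45.1562045   78.93573056] [[536.08147327 234.20045662]]
[473.17730421  45.1562045  118.93573056] [[539.26781938 145.02044444]]
[473, 45, 40] [[533.58458069 316.79026774]]
[[348.20653933 174.30591115]]
[[552.82615731 212.20950678]]
```

View pics/sc3.png

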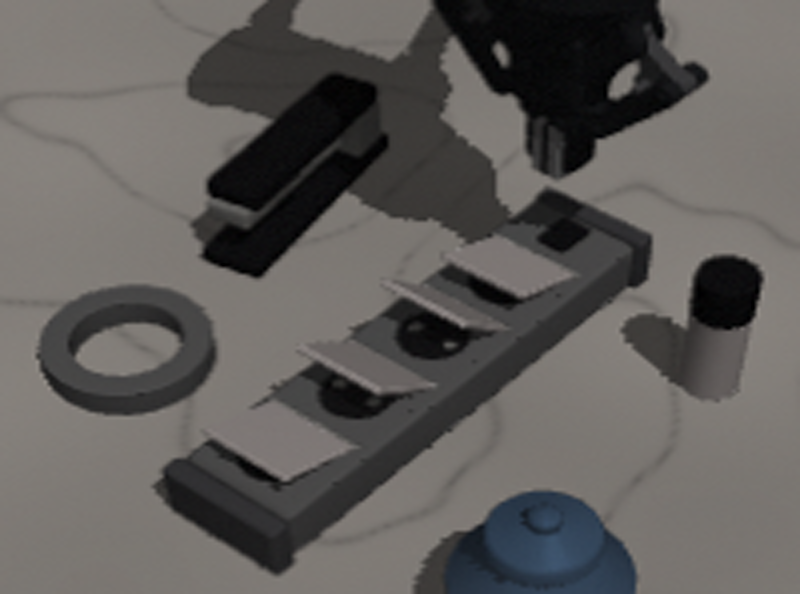

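The fingertip appears at about (545,200) in the side crop and (556,177) in the scene crop. That is above where the TCP projects, so I'll triangulate it.

Run:
```python
from h import *
def tri(a,b):
    A=[];B=[]
    for n,uv in(("side",a),("scene",b)):
        o,d=ray(cam(n),uv);d/=np.linalg.norm(d);Q=np.eye(3)-np.outer(d,d);A.append(Q);B.append(Q@o)
    p=np.linalg.solve(sum(A),sum(B));return p,[np.linalg.norm(q@p-b) for q,b in zip(A,B)]
print(tri((545/4+230,198/4+160),(556/4+210,175/3.3+110)))
s=env.read_state();print(s["tool_pos"],s["gripper_width"])
# switch check
print(tri((548/4+230,320/4+160),(563/4+210,236/3.3+110)))
print(proj(cam("wrist"),s["tool_pos"]))
```

```text
(array([472.91123904,  44.21338112,  91.90168151]), [np.float64(3.7808422739104377), np.float64(3.780842273910476)])
[473.16449152  45.27195812  58.91504712] -0.17936047331513777
(array([467.2750785 ,  47.2044695 ,  39.14197346]), [np.float64(2.4794800138055844), np.float64(2.4794800138055932)])
[[321.1385753  228.10259569]]
```

The two views put the visible fingertips about 30 mm higher than the reported TCP. I'll go down carefully, checking force and images.

```bash
python3 -m inch '[0,0,0,0.006,0,0,0, 0,0,0,0.005,0,0,0, 0,0,0,0,0,0,0, 0,0,0,0,0,0,0]'
python3 - <<'E'
from h import *
print(env.pinch_z)
im=[cv2.resize(eyes.capture("side")[160:280,310:410,::-1],(400,480),interpolation=cv2.INTER_CUBIC),cv2.resize(eyes.capture("scene")[120:220,300:383,::-1],(400,480),interpolation=cv2.INTER_CUBIC)]
cv2.imwrite("pics/b4.png",np.hstack(im))
p=env.read_state()["tool_pos"];print(p,(proj(cam("side"),p)-[310,160])*4,(proj(cam("scene"),p)-[300,120])*4.8)
a=cv2.imread("pics/side.png")[:100,500:600];C=cam("side");print(proj(C,[281,-613,191.5]))
E
```

```text
t: 3.8
tool_pos: [471.9, 45.4, 46.5]
eef_rot: [0.997, -0.074, -0.0, 0.0]
force: [-0.5, 1.3, -0.3]
gripper_width: -0.0
grasp_force: 0.0
18.700000000000003
[472.14001103  45.40840066  46.76878672] [[215.58786331 303.6473112 ]] [[232.20661606 281.491713  ]]
[[541.36484529  88.47655926]]
```

View pics/b4.png

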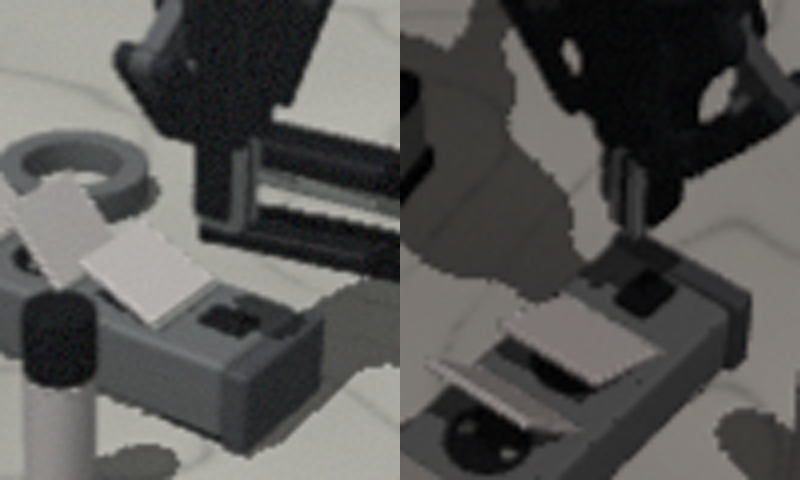

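In both views the fingertip sits about 33 mm above the reported TCP, side (225,232) against (215,304). I'll calibrate height by touch: move over cover 1 and lower until force appears, which also shuts cover 1.

```bash
python3 -m inch '[0,0.021,0,0,0,0,0, 0,0.021,0,0,0,0,0, 0,0,0,0.01,0,0,0, 0,0,0,0.008,0,0,0, 0,0,0,0.004,0,0,0, 0,0,0,0.003,0,0,0, 0,0,0,0,0,0,0]'
for i in 1; do python3 -m inch '[0,0,0,0.002,0,0,0, 0,0,0,0,0,0,0]'; done
python3 - <<'E'
from h import *
im=[cv2.resize(eyes.capture("side")[160:280,310:410,::-1],(400,480),interpolation=cv2.INTER_CUBIC),cv2.resize(eyes.capture("scene")[120:220,300:383,::-1],(400,480),interpolation=cv2.INTER_CUBIC)]
cv2.imwrite("pics/b5.png",np.hstack(im))
for i in range(3):print(env.read_state()["force"])
E
```

```text
t: 4.78
tool_pos: [513.1, 39.2, 21.4]
eef_rot: [0.997, -0.074, -0.0, 0.0]
force: [-0.4, -0.0, 1.2]
gripper_width: -0.1
grasp_force: 0.0
t: 5.03
tool_pos: [513.6, 39.2, 19.8]
eef_rot: [0.997, -0.074, 0.0, -0.0]
force: [0.6, -0.4, 0.4]
gripper_width: 0.2
grasp_force: 0.0
[ 0.8306874  -0.54125501 -0.46550732]
[ 0.8306874  -0.54125501 -0.46550732]
[ 0.8306874  -0.54125501 -0.46550732]
```

View pics/b5.png

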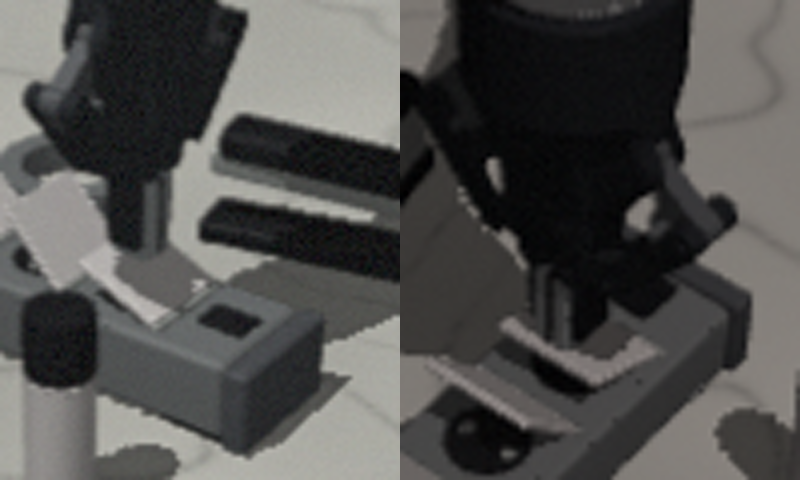

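The tip hovers just above cover 1, with side view tip at about (130,255), and cover 2 is clear ahead. I'll keep going down.

```bash
python3 -m inch '[0,0,0,0.002,0,0,0, 0,0,0,0.002,0,0,0, 0,0,0,0,0,0,0]'|grep -E 'pos|force: \['
python3 -m inch '[0,0,0,0.001,0,0,0, 0,0,0,0.001,0,0,0, 0,0,0,0,0,0,0]'|grep -E 'pos|force: \['
```

```text
tool_pos: [513.3, 39.2, 15.4]
force: [0.1, 0.1, -0.7]
tool_pos: [513.5, 39.2, 13.6]
force: [-0.3, 0.1, 0.6]
```

```bash
python3 -m inch '[0,0,0,0.001,0,0,0, 0,0,0,0,0,0,0]'|grep -E 'pos|force: \['
```

```text
tool_pos: [513.5, 39.2, 12.6]
force: [1.0, -0.3, 0.2]
```

```bash
python3 -m inch '[0,0,0,0.001,0,0,0, 0,0,0,0,0,0,0]'|grep -E 'pos|force: \['
```

```text
tool_pos: [513.5, 39.2, 11.6]
force: [-0.9, 0.9, 0.1]
```

```bash
python3 -m inch '[0,0,0,0.001,0,0,0, 0,0,0,0,0,0,0]'|grep -E 'pos|force: \['
```

```text
tool_pos: [513.5, 39.2, 10.6]
force: [0.4, -1.1, -0.7]
```

Run:
```python
from h import *
im=[cv2.resize(eyes.capture("side")[160:280,310:410,::-1],(400,480),interpolation=cv2.INTER_CUBIC),cv2.resize(eyes.capture("scene")[120:220,300:383,::-1],(400,480),interpolation=cv2.INTER_CUBIC)]
cv2.imwrite("pics/b6.png",np.hstack(im))
```

```text
(no output)
```

View pics/b6.png

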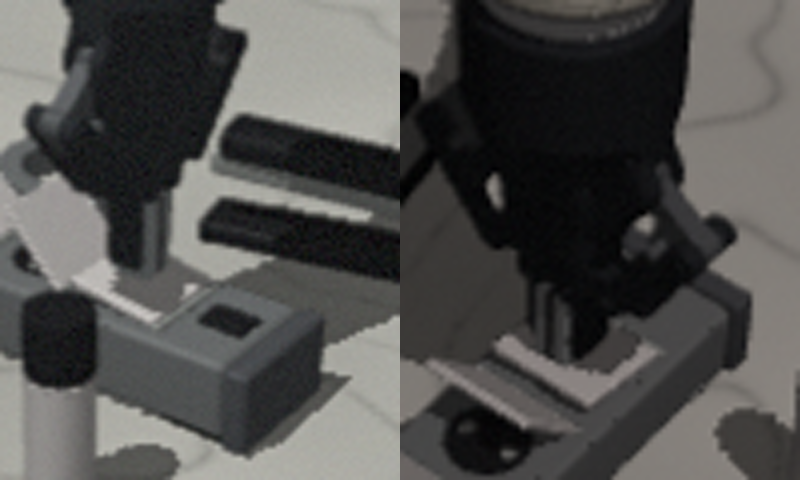

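Cover 1 has folded nearly flat. I've used all 10 views, so the rest goes by force and numeric image checks.

```bash
python3 -m inch '[0,0,0,0.001,0,0,0, 0,0,0,0,0,0,0]'|grep -E 'pos|force: \['
```

```text
tool_pos: [513.5, 39.2, 9.6]
force: [-0.2, 0.1, 0.3]
```

```bash
python3 -m inch '[0,0,0,0.001,0,0,0, 0,0,0,0,0,0,0]'|grep -E 'pos|force: \['
```

```text
tool_pos: [513.5, 39.2, 8.6]
force: [0.5, -0.2, 0.2]
```

```bash
python3 -m inch '[0,0,0,0.0007,0,0,0, 0,0,0,0,0,0,0]'|grep -E 'pos|force: \['
```

```text
tool_pos: [513.5, 39.2, 7.9]
force: [-0.2, -0.3, 0.9]
```

```bash
python3 -m inch '[0,0,0,0.0005,0,0,0, 0,0,0,0,0,0,0]'|grep -E 'pos|force: \['
```

```text
tool_pos: [513.6, 39.2, 7.5]
force: [0.3, -0.8, -0.0]
```

```bash
python3 -m inch '[0,0,0,0,0,0,0]'|grep -E 'pos|force: \['
```

```text
tool_pos: [513.5, 39.2, 7.5]
force: [-0.3, -0.2, 1.5]
```

```bash
python3 -m inch '[0,0,0,0.0005,0,0,0, 0,0,0,0,0,0,0]'|grep -E 'pos|force: \['
```

```text
tool_pos: [513.5, 39.2, 7.0]
force: [0.3, 0.1, 0.8]
```

```bash
python3 -m inch '[0,0,0,0.0005,0,0,0, 0,0,0,0,0,0,0]'|grep -E 'pos|force: \['
```

```text
tool_pos: [513.6, 39.2, 6.5]
force: [-0.2, -0.2, 0.5]
```

```bash
python3 -m inch '[0,0,0,0.0005,0,0,0, 0,0,0,0,0,0,0]'|grep -E 'pos|force: \['
```

```text
tool_pos: [513.5, 39.2, 5.9]
force: [-0.2, -0.9, -0.5]
```

```bash
python3 -m inch '[0,0,0,0.0005,0,0,0, 0,0,0,0,0,0,0]'|grep -E 'pos|force: \['
```

```text
tool_pos: [513.6, 39.2, 5.5]
force: [-0.1, 0.1, 0.4]
```

```bash
python3 -m inch '[0,0,0,0.0005,0,0,0, 0,0,0,0,0,0,0]'|grep -E 'pos|force: \['
```

```text
tool_pos: [513.6, 39.2, 5.4]
force: [-0.9, 0.1, 5.3]
```

Run:
```python
from h import *
# numeric: lowest fingertip row vs TCP & cover1 bright region
im=eyes.capture("side");s=env.read_state();print(s["t"],s["force"])
g=im.mean(2)[205:245,325:372].astype(int)
for r in g[::2,::2]:print(*r)
```

```text
9.15 [-2.51442751  0.50345013  4.79612512]
40 25 24 29 19 28 25 22 24 24 31 25 28 30 27 109 169 168 167 168 168 165 157 141
114 32 23 30 26 28 25 23 23 28 30 24 27 30 27 137 169 165 168 164 167 168 167 168
153 106 25 28 22 23 28 26 24 23 29 27 25 31 84 162 166 166 166 165 97 99 127 159
150 154 139 114 61 27 25 29 30 24 28 29 40 65 150 167 167 166 164 90 29 25 29 32
152 154 155 155 154 103 35 28 29 26 34 46 54 69 149 165 167 166 102 29 34 32 28 25
153 151 153 152 153 148 45 26 26 32 41 80 58 67 151 167 165 129 43 33 31 34 34 31
152 153 154 152 153 153 48 30 30 28 38 79 55 63 147 167 165 113 27 31 37 44 48 41
153 151 150 151 152 153 55 20 30 25 46 79 52 65 146 167 165 116 21 17 18 26 20 30
152 152 152 151 150 152 55 28 29 23 47 75 53 74 157 165 167 165 155 153 120 63 46 29
151 153 151 151 152 151 57 21 23 23 52 77 56 78 163 165 165 165 164 164 164 165 163 152
151 150 154 152 157 132 43 24 30 27 46 76 56 78 160 166 167 164 166 165 164 165 166 167
154 152 152 142 112 123 95 23 15 26 51 80 56 72 93 102 124 159 163 165 165 167 160 107
155 154 126 102 162 187 167 94 49 24 55 76 51 72 90 89 90 94 102 154 155 106 81 81
149 112 124 182 184 184 184 102 86 74 78 80 83 91 89 97 100 94 90 98 72 89 80 79
44 47 97 160 187 184 149 89 89 93 90 89 89 92 90 161 143 111 109 97 100 101 102 103
29 28 32 33 114 190 177 135 97 90 90 93 91 90 92 99 121 96 97 101 97 103 103 102
28 33 33 31 45 118 141 172 196 170 102 94 91 94 108 123 75 101 86 40 36 48 62 99
27 28 32 33 24 101 105 109 120 155 180 182 111 118 106 96 104 75 32 32 31 33 31 36
38 28 32 18 27 97 103 113 107 102 104 111 134 88 101 103 103 95 64 43 25 30 28 29
27 26 19 21 16 82 83 94 110 116 112 106 102 100 105 103 104 104 104 101 84 47 32 51
```

Contact at about 5 N with the TCP at 5.4, so cover 1 is flat. I'll ease off 0.6 mm and stroke on.

```bash
python3 -m inch '[0,0,0,-0.0006,0,0,0, 0,0.006,0,0,0,0,0, 0,0.006,0,0,0,0,0, 0,0.006,0,0,0,0,0]'|grep -E 'pos|force: \['
```

```text
tool_pos: [530.8, 36.6, 5.3]
force: [-7.0, 0.4, 10.0]
```

```bash
python3 -m inch '[0,0.006,0,0,0,0,0, 0,0.006,0,0,0,0,0, 0,0.006,0,0,0,0,0, 0,0.006,0,0,0,0,0]'|grep -E 'pos|force: \['
```

```text
tool_pos: [555.9, 32.9, 5.5]
force: [-0.6, 0.5, 1.2]
```

```bash
python3 -m inch '[0,0.006,0,0,0,0,0, 0,0.004,0,0,0,0,0, 0,0,0,0,0,0,0]'|grep -E 'pos|force: \['
```

```text
tool_pos: [565.5, 31.4, 5.6]
force: [0.2, -0.2, -0.4]
```

```bash
python3 -m inch '[0,0,0,0.0004,0,0,0, 0,0,0,0,0,0,0]'|grep -E 'pos|force: \['
python3 - <<'E'
from h import *
def sw(im,b):
    x0,y0,x1,y1=b;g=255-im[:,:,::-1].mean(2)[y0:y1,x0:x1];w=(g>205)*1.;yy,xx=np.mgrid[y0:y1,x0:x1];return (w*xx).sum()/w.sum(),(w*yy).sum()/w.sum(),w.sum()
b=(357,233,378,247)
print(sw(cv2.imread("pics/side.png")[:,:,::-1],b),sw(eyes.capture("side"),b))
E
```

```text
tool_pos: [565.3, 31.5, 5.5]
force: [0.6, -1.1, 1.2]
(np.float64(366.9), np.float64(239.85714285714286), np.float64(70.0)) (np.float64(367.02985074626866), np.float64(239.8955223880597), np.float64(67.0))
```

```bash
python3 -m inch '[0,0,0,0.0004,0,0,0, 0,0,0,0,0,0,0]'|grep -E 'pos|force: \['
```

```text
tool_pos: [565.3, 31.5, 5.4]
force: [-1.2, -0.4, 5.0]
```

```bash
python3 -m inch '[0,0,0,0,0,0,0]'|grep -E 'pos|force: \['
```

```text
tool_pos: [565.3, 31.5, 5.4]
force: [-0.2, -0.9, 5.1]
```

Cover 2 is pressed shut at 5 N and the strip hasn't moved. On to cover 3 the same way.

```bash
python3 -m inch '[0,0,0,-0.001,0,0,0, 0,0.006,0,0,0,0,0, 0,0.006,0,0,0,0,0, 0,0.006,0,0,0,0,0]'|grep -E 'pos|force: \['; python3 -m inch '[0,0.006,0,0,0,0,0, 0,0.006,0,0,0,0,0, 0,0.006,0,0,0,0,0, 0,0.006,0,0,0,0,0, 0,0.006,0,0,0,0,0, 0,0.002,0,0,0,0,0, 0,0,0,0,0,0,0]'|grep -E 'pos|force: \['
```

```text
tool_pos: [581.7, 29.0, 5.4]
force: [-5.9, 0.5, 8.1]
tool_pos: [614.5, 24.1, 5.7]
force: [1.0, 0.0, -0.9]
```

```bash
python3 -m inch '[0,0,0,0.0006,0,0,0, 0,0,0,0,0,0,0]'|grep -E 'pos|force: \['
```

```text
tool_pos: [614.4, 24.2, 5.5]
force: [-0.8, -0.3, 1.8]
```

```bash
python3 -m inch '[0,0,0,0.0003,0,0,0, 0,0,0,0,0,0,0]'|grep -E 'pos|force: \['
```

```text
tool_pos: [614.4, 24.2, 5.4]
force: [-1.9, -0.1, 5.2]
```

```bash
python3 -m inch '[0,0,0,-0.001,0,0,0, 0,0.006,0,0,0,0,0, 0,0.006,0,0,0,0,0, 0,0.006,0,0,0,0,0]'|grep -E 'pos|force: \['; python3 -m inch '[0,0.006,0,0,0,0,0, 0,0.006,0,0,0,0,0, 0,0.006,0,0,0,0,0, 0,0.006,0,0,0,0,0, 0,0.006,0,0,0,0,0, 0,0.002,0,0,0,0,0, 0,0,0,0,0,0,0]'|grep -E 'pos|force: \['
```

```text
tool_pos: [632.2, 21.5, 5.6]
force: [-1.8, -0.2, 2.4]
tool_pos: [664.0, 16.8, 5.9]
force: [0.1, -1.0, 0.4]
```

```bash
python3 -m inch '[0,0,0,0.0006,0,0,0, 0,0,0,0,0,0,0]'|grep -E 't:|pos|force: \['
```

```text
t: 14.7
tool_pos: [663.9, 16.8, 5.5]
eef_rot: [0.997, -0.074, 0.0, 0.0]
force: [-0.5, 0.3, 0.7]
```

Press cover 4, then lift clear and check the picture numerically.

```bash
python3 -m inch '[0,0,0,0.0004,0,0,0, 0,0,0,0,0,0,0]'|grep -E 'pos|force: \['
```

```text
tool_pos: [664.0, 16.8, 5.4]
force: [-2.5, -1.0, 4.5]
```

```bash
python3 -m inch '[0,0,0,-0.002,0,0,0, 0,0,0,-0.01,0,0,0, 0,0,0,-0.03,0,0,0, 0,0,0,-0.05,0,0,0, 0,0,0,-0.05,0,0,0, 0,0,0,-0.05,0,0,0, 0,-0.05,0.05,0,0,0,0, 0,-0.05,0.05,0,0,0,0]'|grep -E 'pos|force: \['; python3 -m inch '[0,-0.04,0.06,0,0,0,0, 0,-0.04,0.06,0,0,0,0, 0,0,0.06,0,0,0,0, 0,0,0.06,0,0,0,0, 0,0,0,0,0,0,0]'|grep -E 'pos|force: \['
python3 - <<'E'
from h import *
sc=eyes.capture("scene");sd=eyes.capture("side");cv2.imwrite("pics/end_sc.png",sc[:,:,::-1]);cv2.imwrite("pics/end_sd.png",sd[:,:,::-1])
for n,im,b,th in(("scene",sc,(230,160,375,285),100),("side",sd,(255,185,395,275),170)):
    x0,y0,x1,y1=b
    for I in(cv2.imread(f"pics/{n}.png")[:,:,::-1],im):
        c=I[y0:y1,x0:x1].astype(int);g=c.mean(2)
        print(n,"max",g.max())
    # predicted shut-cover corner outlines: brightness inside vs tops
    C=cam(n);u=np.array([.988,-.152]);v=np.array([.152,.988]);cen=np.array([470.8,49.0])+(-1,-3)+101*u
    for h in(-78,-28,22,72):
        m=np.zeros(im.shape[:2],np.uint8);q=[[*(cen+u*x+v*y),44] for x,y in((h+5,-19),(h+37,-19),(h+37,19),(h+5,19))]
        cv2.fillPoly(m,[proj(C,q).round().astype(int)],1)
        I0=cv2.imread(f"pics/{n}.png")[:,:,::-1].mean(2)[m>0];I1=im.mean(2)[m>0]
        print(h,"before",np.percentile(I0,[5,50,95]).round(),"after",np.percentile(I1,[5,50,95]).round())
    # change outside strip
    d=cv2.absdiff(cv2.imread(f"pics/{n}.png")[:,:,::-1],im).max(2)
    for k,bb in {"scene":{"tape":(215,190,250,240),"jar":(320,285,372,312),"glue":(380,185,402,232),"stapler":(260,130,308,192)},"side":{"jar":(205,205,250,268),"glue":(315,255,335,292),"stapler":(360,185,430,232)}}[n].items():
        print(k,(d[bb[1]:bb[3],bb[0]:bb[2]]>40).sum())
E
```

```text
tool_pos: [563.5, -58.2, 198.6]
force: [-0.1, -0.9, -0.2]
tool_pos: [460.9, -272.8, 197.5]
force: [0.1, 0.3, 0.5]
scene max 127.66666666666667
scene max 134.66666666666666
-78 before [  6. 111. 114.] after [124. 126. 127.]
-28 before [  6.  26. 117.] after [115. 126. 127.]
22 before [ 10.  48. 113.] after [112. 126. 127.]
72 before [ 15. 113. 115.] after [111. 126. 127.]
tape 0
jar 0
glue 0
stapler 0
side max 172.0
side max 180.33333333333334
-78 before [ 77. 160. 165.] after [164. 169. 171.]
-28 before [ 35. 138. 145.] after [162. 169. 171.]
22 before [ 48. 146. 150.] after [142. 169. 171.]
72 before [103. 162. 165.] after [155. 169. 171.]
jar 0
glue 0
stapler 0
```

All four covers have the same uniform brightness, so they lie flat, and the bystanders are unchanged. The robot is clear of everything.

```bash
python3 -c "
from rig import order
print(order.finish_job())"
```

```text
the job is handed in; nothing more can be done
None
```

The job is handed in: I pressed the four covers shut in order from the switch end, final images show all of them flat with the jar, glue stick, tape and stapler unmoved, and the highest force I read was about 10 N; no verdict was returned.

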